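Clamp the slide press

TASK

Two slide presses stand on the bench. On the one that holds a stack of glass slides, turn the wing nut clockwise (seen from above) until its wings lie square across the strap, and only then flip its upright cam lever down flat onto the strap so that the stack is clamped. Leave the lever of the empty press standing as it is.

Things in the scene. Friction and masses are not known exactly. Their poses are not given: they have to be found in the camera images.
- press: Loaded slide press, fixed: base plate 230 x 90 x 15 mm, stack of glass slides in the middle, flat strap 190 x 30 mm over it, its top 45 mm above the bench (lever end 4 mm higher while open). Origin: centre of the underside, on the bench; x along the strap from nut to lever, z up. Nut axis: vertical, at x = -75 mm, y = 0. Lever pivot: x = +75 mm, y = 0, 60 mm above the bench, axis along y.
- press_nut (a joint): Its brass wing nut: flat-sided wing bar 48 mm long, 10 mm thick, 52 to 82 mm above the bench, on a round hub 26 mm across. Value in rad, growing clockwise seen from above: 0 = wings along the strap, 1.57 = square across it (a half turn looks the same). Starts at 0.1 to 0.6; stops at -0.2 and 2.2; friction 0.06 N m; stays where left.
- press_lever (a joint): Its dark steel cam lever: straight bar 20 mm wide, 8 mm thick, ending 88 mm from the pivot, its middle plane 6 mm off the pivot (above it when closed). Value in rad: 0 = closed, flat over the strap, pointing to the nut, upper face 70 mm above the bench; 1.57 = upright; more leans away from the nut. Starts at 1.35 to 1.75; stops at 0 and 1.95; stays where left (friction 0.15 N m).
- spare_tip (a point): The free end of the upright lever of the other press, which is of the same make but has no slides under its strap. It must stay where it is.
Mind the look-alikes: they are no part of the job. What is shaped like the press but red or turquoise is not meant.

How it is judged (in metres and radians):
On the way:
1. with the lever still up, the wing nut of the loaded press is turned until its wings lie across the strap, within 14 degrees (value of joint press_nut between 1.32 and 1.82 rad and value of joint press_lever above 0.9 rad), for 0.2 s.
At the end, for the whole second after the job is handed in: The lever of the loaded press lies flat, within 10 degrees of fully closed, and its wing nut still stands across the strap within 14 degrees (value of joint press_nut between 1.32 and 1.82 rad and value of joint press_lever below 0.18 rad); the robot touches nothing.
It fails at once if the lever of the empty press is moved by more than 20 mm (distance of spare_tip from where it was at the start of the episode above 0.02 m).
It also fails if it takes over 45 s, if anything falls off the work surface, if the arm or the gripper's body presses on something with over 40 N, if the wrist force passes 120 N, or if a joint passes its speed limit or range.

ROBOT

A 6-joint arm with a two-finger parallel gripper is mounted at the origin on the work surface. World frame = base frame: x ahead of the robot, y to its left, z up, the work surface at z = 0. Lengths are in mm, angles in rad, forces in N, time in s.
With the tool pointing down it reaches from about 225 to 725 mm from the base axis. Payload 3.1 kg.
Tool frame: the origin (TCP) lies on the centre line of the jaws, within the pads' length; the fingertips stand 22 mm ahead of it and the grasp point (between the pads) lies 3 mm ahead of it; z points along the fingers, y is the line along which they close (so a half turn about z gives the same grasp; the last joint's range is limited). The gripper opens to 85 mm and grips with 20 to 120 N. Pads are 22 mm wide; open, the fingers measure 114 mm over their backs; the gripper's body (76 mm by 85 mm) begins 54 mm behind the grasp point. The pads swing forward as they close: fully open they stand 13 mm farther back than shut.
Start: joints at [1.109, 0.048, 0.099, 1.622, 0, 1.443], TCP at [172.016, 496.012, 226.112] pointing down, gripper open.
Joint ranges: [-2.91, 2.91], [-0.99, 1.94], [-1.21, 1.42], [-2.12, 2.29], [-1.49, 1.47], [-3.14, 3.14]. Speed limits (rad/s): [2.79, 2.79, 3.14, 3.14, 3.14, 3.14].

INTERFACE

Orientations are given as a 3x3 rotation matrix whose columns are the frame's x, y, z axes.
In Python, from bench import manip, jaws, inverse_kinematics, capture, calibration, spotter gives the robot as it stands. The module is installed in compiled form; this text tells all that it offers. Calls block until the motion is done:
- manip.movep(position, orientation): joint-space move of the TCP to a pose.
- manip.move_l(position, ori=None, velocity=150, guard=None): straight line of the TCP; ori=None keeps the orientation; velocity is the mean speed in mm/s. With guard (N) it stops when the force on the tool has changed by that much, and returns True; else False.
- manip.set_joints(angles): joint-space move.
- jaws.ungrasp() and jaws.clamp(): open the fingers fully, or close them until they stop; the grip force is fixed at half the most.
- manip.dwell(seconds).
- inverse_kinematics(position, orientation): joint angles nearest the present ones, or None.
- manip.get_state(): the state.
- capture(name): name is "scene" or "top" or "wrist"; returns the picture (400x640x3 uint8, blue, green, red); there is no depth.
- calibration(name): a dict with "fx", "fy", "cx", "cy" (pixels), "view" (4x4, takes a point from world to camera coordinates). Camera axes: x right, y down, z forward; pixel columns grow to the right and rows downward; lengths in mm; the calibration is good to about 2 mm. A picture is of the moment at which its call begins: read the wrist's pose just before it. calibration takes no time and is no camera call; for the wrist camera it gives the pose at the moment of the call.
A pose or a line that the arm cannot do raises manip.IKError and nothing moves.
- manip.finish_job(): hands the job in; it is judged then, once.
Trained networks look in the newest picture that a camera, given by its name, has taken for a name from the list of things; names that differ only in an ending like _2 or _b are one class to them, and where a whole thing is asked for, a point or a joint stands for the part that bears it (a point fixed in the world has none). Each returns a list of dicts, best first, with "conf" (0 to 1); they miss things now and then, are a little off and sometimes report something else, mostly with a low value. They report only what shows in the picture. A call takes as long as a camera call. They do not tell look-alikes from the thing itself.
- spotter.spot_in(name, camera): "position" ([x, y, z] in mm, in world coordinates, good to about 4 mm: the middle of the surface that is visible of it).
- spotter.trace(name, camera): "region" (400x640 bool, what is visible of it).
The state is a dict: "time_s": time; "joint_positions": joint angles; "dq": joint speeds; "joint_efforts": joint torques, N m; "ee_pos": TCP position; "ee_rot": TCP orientation; "force": force on the tool from outside, world axes, zero at the start; "wrist_torque": the same for the moment, N m; "opening": finger opening in mm; "gripper_force": force on a finger pad.
Only numpy, scipy, OpenCV 4.12 (cv2) and the standard library are available. Lean on these libraries where they do the work, as an engineer would, in place of code of your own. Each camera call takes 0.05 s, during which the arm holds its last target. There are 200 camera calls.

## Working session

There is one attempt and no reset: what is moved stays moved. The work goes in short steps, each a Python script; the robot and the scene stay as the last script left them, time stands still between calls to the robot, and variables do not carry over. Pictures are saved under pics/ and viewed, at most 10 in all, crops included, and the job is handed in when it is done.

```bash
mkdir -p pics
python3 - <<'E'
from bench import *
import cv2
for c in ["top","scene"]:
    im=capture(c); cv2.imwrite(f"pics/{c}0.png",im)
    for n in ["press","press_nut","press_lever","spare_tip"]:
        print(c,n,[(d["position"],round(d["conf"],2)) for d in spotter.spot_in(n,c)])
print(manip.get_state()["time_s"])
E
```

```text
top press [([222.3, 252.1, 15.3], 0.66), ([524.8, -201.5, 16.6], 0.57), ([181.7, -283.7, 15.2], 0.56)]
top press_nut [([146.8, 251.5, 76.0], 0.72), ([110.3, -298.3, 78.8], 0.48), ([458.3, -222.0, 77.6], 0.43)]
top press_lever [([263.1, 269.2, 69.7], 0.8), ([220.5, -288.6, 68.3], 0.7), ([600.2, -191.5, 79.2], 0.62)]
top spare_tip [([603.0, 164.9, 90.0], 0.51)]
scene press [([556.1, -195.3, 20.2], 0.87), ([209.9, -279.9, 19.7], 0.83), ([249.3, 274.4, 13.5], 0.76)]
scene press_nut [([112.4, -297.1, 69.9], 0.5), ([465.7, -216.4, 65.9], 0.47)]
scene press_lever [([239.1, -287.5, 69.1], 0.66), ([606.8, -186.8, 97.1], 0.63), ([276.9, 274.2, 70.5], 0.62)]
scene spare_tip [([614.1, 169.0, 93.6], 0.95)]
0.5
```

View pics/top0.png

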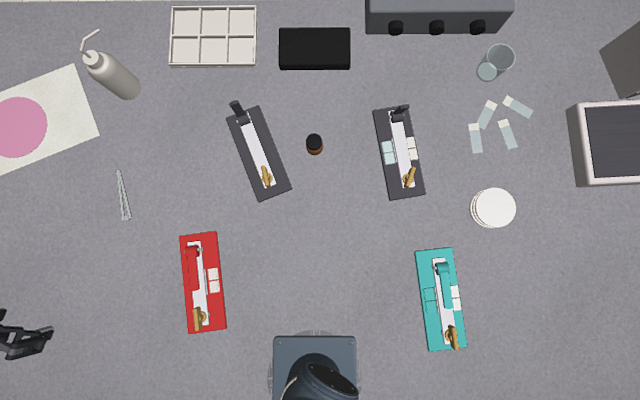

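View pics/scene0.png

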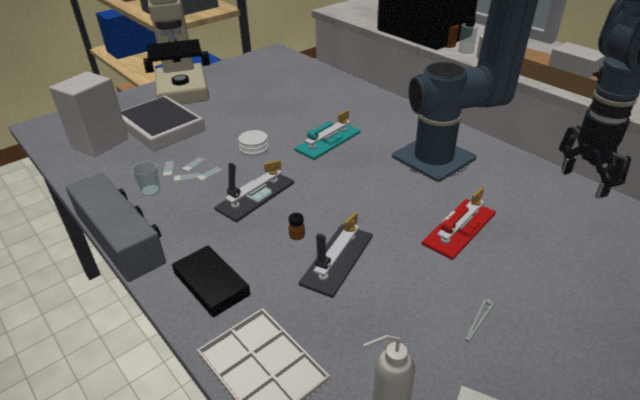

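The dark press at top-image (398,152) is the loaded one: glass shows beside its strap, with the nut at (410,178) and the lever at (400,112). The empty press is at (258,152). I'll look from close by next.

```bash
cat > h.py <<'E'
from bench import *
import numpy as np, cv2
def R(a):  # tool down, tool x axis at world yaw a
    c,s=np.cos(a),np.sin(a); return np.array([[c,s,0],[s,-c,0],[0,0,-1.]])
def pix2w(cal,uv,z):
    V=np.array(cal["view"]); d=V[:3,:3].T@np.array([(uv[0]-cal["cx"])/cal["fx"],(uv[1]-cal["cy"])/cal["fy"],1]); o=-V[:3,:3].T@V[:3,3]
    return o+d*(z-o[2])/d[2]
E
python3 - <<'E'
from h import *
for a in np.arange(-3,3.2,.25):
    q=inverse_kinematics([460,-219,80],R(a)); print(round(a,2),None if q is None else np.round(q,2)[[0,5]],end=' ')
manip.movep([500,-205,330],R(0.2))
cal=calibration("wrist"); im=capture("wrist"); cv2.imwrite("pics/w1.png",im)
print(np.round(cal["view"],2).tolist())
for n in ["press","press_nut","press_lever"]:
    print(n,[(d["position"],round(d["conf"],2)) for d in spotter.spot_in(n,"wrist")])
for n in ["press","press_nut","press_lever"]:
    for d in spotter.trace(n,"wrist")[:2]:
        m=np.argwhere(d["region"])[:,::-1].astype(np.float32); print(n,d["conf"],cv2.minAreaRect(m),m.mean(0))
print(manip.get_state()["time_s"])
E
```

```text
-3.0 [-0.58 -0.72] -2.75 [-0.58 -0.97] -2.5 [-0.58 -1.22] -2.25 [-0.58 -1.47] -2.0 [-0.58 -1.72] -1.75 [-0.58 -1.97] -1.5 [-0.58 -2.22] -1.25 [-0.58 -2.47] -1.0 [-0.58 -2.72] -0.75 [-0.58 -2.97] -0.5 [-0.58  3.07] -0.25 [-0.58  2.82] 0.0 [-0.58  2.57] 0.25 [-0.58  2.32] 0.5 [-0.58  2.07] 0.75 [-0.58  1.82] 1.0 [-0.58  1.57] 1.25 [-0.58  1.32] 1.5 [-0.58  1.07] 1.75 [-0.58  0.82] 2.0 [-0.58  0.57] 2.25 [-0.58  0.32] 2.5 [-0.58  0.07] 2.75 [-0.58 -0.18] 3.0 [-0.58 -0.43] [[0.2, -0.98, -0.0, -299.55], [-0.93, -0.19, 0.32, 351.56], [-0.31, -0.06, -0.95, 623.22], [0.0, 0.0, 0.0, 1.0]]
press [([232.8, -280.4, 17.3], 0.85), ([222.4, 243.2, 13.7], 0.8), ([551.0, -203.8, 13.4], 0.59)]
press_nut [([462.6, -216.6, 80.9], 0.79), ([148.4, 249.2, 53.9], 0.7)]
press_lever [([238.1, -289.5, 72.5], 0.73), ([601.1, -192.4, 91.8], 0.69)]
press 0.87 ((320.87811279296875, 125.75328826904297), (66.64476776123047, 161.1009063720703), 1.4688007831573486) [319.83835  122.325325]
press 0.62 ((28.0, 258.0), (134.0, 56.0), 90.0) [ 21.55879 260.50037]
press_nut 0.89 ((316.0423889160156, 187.909423828125), (18.093156814575195, 36.962425231933594), 39.09385681152344) [317.42325 188.32895]
press_nut 0.64 ((6.5, 312.0), (26.0, 13.0), 90.0) [  4.662393 309.55127 ]
press_lever 0.86 ((332.44329833984375, 330.98406982421875), (20.134639739990234, 54.3778076171875), 1.6365771293640137) [330.8137  327.90494]
press_lever 0.77 ((323.0, 75.5), (23.0, 26.0), 90.0) [323.0806    75.265564]
3.6
```

View pics/w1.png

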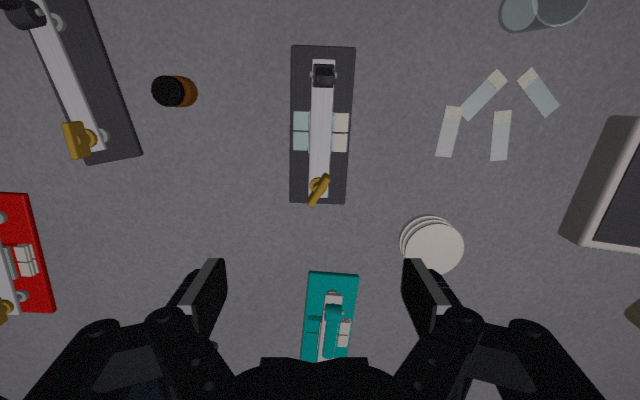

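The loaded press base has corners near (291,46), (355,47), (345,204) and (290,203). The nut wing runs from about (311,205) to (326,175), turned clockwise from the strap, and the lever end is at (323,75).

Run:
```python
from h import *
cal=calibration("wrist")
C=[pix2w(cal,p,15)[:2] for p in [(291,46),(355,47),(345,204),(290,203)]]
print(np.round(C,1), np.mean(C,0), np.linalg.norm(C[0]-C[1]),np.linalg.norm(C[1]-C[2]),np.linalg.norm(C[2]-C[3]))
d=C[0]+C[1]-C[2]-C[3]; yaw=np.arctan2(d[1],d[0]); c=np.mean(C,0); u=np.array([np.cos(yaw),np.sin(yaw)])
print("yaw",yaw,"nut",c-75*u,"pivot",c+75*u)
# closer look above the nut, tool x along strap
n=c-75*u
manip.movep([n[0]-55,n[1]-5,230],R(yaw)); cal=calibration("wrist"); im=capture("wrist"); cv2.imwrite("pics/w2.png",im)
np.save("pose.npy",[*c,yaw])
for nme in ["press_nut","press_lever"]:
    for e in spotter.spot_in(nme,"wrist")[:1]: print(nme,e)
for zz in (52,67,82):
  for s in (-24,0,24):
    p=np.array([*n,zz,1.]); p[:2]+=s*u; q=np.array(cal["view"])@p; print(zz,s,np.round([cal["fx"]*q[0]/q[2]+cal["cx"],cal["fy"]*q[1]/q[2]+cal["cy"]]))
print(manip.get_state()["time_s"])
```

```text
[[ 637.5 -144.7]
 [ 653.7 -230.7]
 [ 429.  -270. ]
 [ 413.1 -183.1]] [ 533.31530932 -207.13149059] 87.48532130297413 228.0306451476067 88.26302308620484
yaw 0.17132379028383782 nut [ 459.41331372 -219.91800869] pivot [ 607.21730493 -194.34497249]
press_nut {'position': [460.3, -215.4, 84.2], 'conf': 0.96}
press_lever {'position': [240.0, -288.3, 72.2], 'conf': 0.7}
52 -24 [318. 147.]
52 0 [318. 124.]
52 24 [318. 100.]
67 -24 [318. 150.]
67 0 [318. 125.]
67 24 [318. 100.]
82 -24 [318. 152.]
82 0 [318. 127.]
82 24 [319. 100.]
4.3667
```

View pics/w2.png

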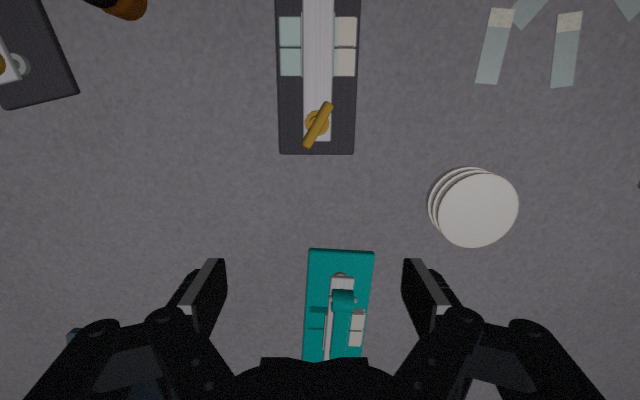

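Run:
```python
from h import *
x,y,yaw=np.load("pose.npy"); u=np.array([np.cos(yaw),np.sin(yaw)]); n=np.array([x,y])-75*u
cal=calibration("wrist"); w=pix2w(cal,(329,103),82)-pix2w(cal,(307,147),82)
val=yaw-np.arctan2(w[1],w[0]); print("nut val",val,np.linalg.norm(w),(pix2w(cal,(329,103),82)+pix2w(cal,(307,147),82))/2)
assert .1<val<.65
P=lambda z:[*n,z]
manip.movep(P(170),R(yaw-val+np.pi)); print(manip.move_l(P(80),velocity=100,guard=15))
jaws.clamp(); s=manip.get_state(); print(s["opening"],s["gripper_force"],s["time_s"])
if s["opening"]<16:
    for v in np.linspace(val,1.59,5)[1:]: manip.move_l(P(80),R(yaw-v+np.pi),velocity=50)
    s=manip.get_state(); print(s["force"],s["wrist_torque"],s["time_s"])
    manip.dwell(.3); jaws.ungrasp(); manip.move_l(P(215))
    manip.movep([*(n-55*u),230],R(yaw)); im=capture("wrist"); cv2.imwrite("pics/w3.png",im)
    manip.movep([*(np.array([x,y])-20*u),330],R(yaw)); im=capture("wrist"); cv2.imwrite("pics/w4.png",im[:300,160:480])
print(manip.get_state()["time_s"])
```

```text
nut val 0.46916027967739343 45.81413003332361 [ 462.12104905 -219.76177832   82.        ]
False
-0.07869515090767597 0.0 8.4
[ 0.524248    0.49722722 -1.03536035] [-0.02411145 -0.04041235  0.00737742] 10.1333
14.325
```

View pics/w3.png

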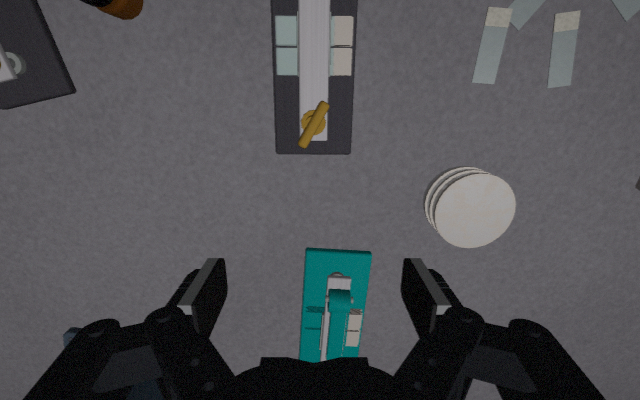

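View pics/w4.png

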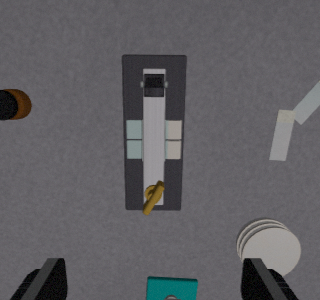

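The jaws closed on nothing: the nut still reads about 0.47 in the new picture. I need to find out why before retrying.

Run:
```python
from h import *
x,y,yaw=np.load("pose.npy"); u=np.array([np.cos(yaw),np.sin(yaw)]); n=np.array([x,y])-75*u
P=lambda z:[*n,z]
manip.movep(P(170),R(yaw-.47+np.pi)); manip.move_l(P(80),velocity=150,guard=15)
s=manip.get_state(); print(P(80),s["ee_pos"],s["ee_rot"],s["opening"],s["time_s"])
im=capture("scene"); w=capture("wrist"); cal=calibration("wrist")
q=np.array(cal["view"])@[*n,82,1.]; print("nut in wrist px",cal["fx"]*q[0]/q[2]+cal["cx"],cal["fy"]*q[1]/q[2]+cal["cy"])
a=cv2.resize(im[80:280,150:400],None,fx=1.6*1.25,fy=2)[:400]; b=cv2.resize(w,(640,400))[:, 170:470]
cv2.imwrite("pics/d1.png",np.hstack([a[:400],b]))
```

```text
[np.float64(459.4133137165676), np.float64(-219.91800868641204), 80] [ 459.92805999 -220.22621144   80.78140662] [[-9.55728533e-01  2.94247970e-01  1.05022308e-03]
 [ 2.94247384e-01  9.55729050e-01 -6.78671896e-04]
 [-1.20342653e-03 -3.39600702e-04 -9.99999218e-01]] 85.45134226716661 17.4083
nut in wrist px 313.3487215153456 252.348651356869
```

View pics/d1.png

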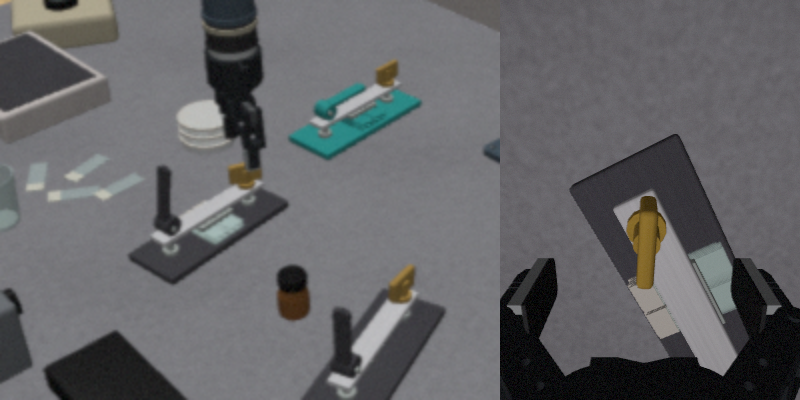

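Run:
```python
from h import *
jaws.clamp(); s=manip.get_state(); print(s["ee_pos"],s["opening"],s["gripper_force"],s["force"],s["time_s"])
im=capture("scene"); w=capture("wrist")
a=cv2.resize(im[100:200,200:300],(400,400),interpolation=cv2.INTER_CUBIC); b=w[:, 120:520]
cv2.imwrite("pics/d2.png",np.hstack([a,b]))
```

```text
[ 459.36618129 -219.90125036   79.94096417] 0.17213363979194835 0.0 [-0.01553424 -0.30126691 -0.02587172] 18.275
```

View pics/d2.png

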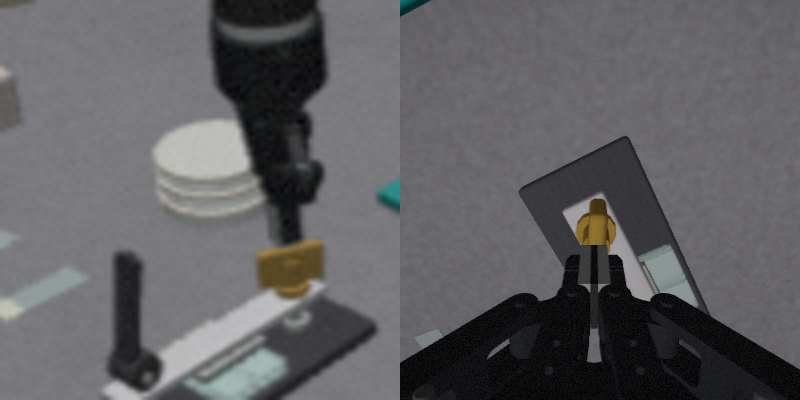

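Run:
```python
from h import *
s=manip.get_state(); p=np.array(s["ee_pos"]); Rt=np.array(s["ee_rot"])
def pr(c,p):
    q=np.array(c["view"])@[*p,1.]; return np.round([c["fx"]*q[0]/q[2]+c["cx"],c["fy"]*q[1]/q[2]+c["cy"]],1)
W=calibration("wrist");S=calibration("scene");T=calibration("top")
for dz in (-40,-20,0,22):
  print(dz,"wrist", [pr(W,p+Rt@[dx,0,dz]).tolist() for dx in (-11,0,11)],"scene crop",(pr(S,p+Rt@[0,0,dz])-[200,100])*4)
for sx in (-24,24):
  for z in (52,82): print("wing",sx,z,"wrist",pr(W,p*[1,1,0]+[0,0,z]+Rt@[sx,0,0]),"scene",(pr(S,p*[1,1,0]+[0,0,z]+Rt@[sx,0,0])-[200,100])*4)
```

```text
-40 wrist [[312.5, 322.5], [312.5, 301.1], [312.4, 278.5]] scene crop [282.8 199.6]
-20 wrist [[312.6, 294.0], [312.6, 274.6], [312.6, 254.3]] scene crop [285.2 224. ]
0 wrist [[312.7, 271.8], [312.7, 254.2], [312.7, 235.8]] scene crop [287.6 247.6]
22 wrist [[312.8, 252.4], [312.8, 236.4], [312.8, 219.8]] scene crop [290.  273.6]
wing -24 52 wrist [312.9 265.7] scene [258.8 288.4]
wing -24 82 wrist [312.7 293.9] scene [254.8 253.2]
wing 24 52 wrist [312.8 196.1] scene [322.  272.4]
wing 24 82 wrist [312.6 214.5] scene [319.2 237.6]
```

The wrist picture shows the closed tips at row 245, over the wing. That puts them at z of about 88, when the stated tool length would put them at 58. I'll measure the real tip offset by touching the wing top (82 mm) gently.

Run:
```python
from h import *
p=np.array(manip.get_state()["ee_pos"])
hit=manip.move_l(p-[0,0,35],velocity=20,guard=6); s=manip.get_state(); print(hit,s["ee_pos"],s["force"],s["time_s"])
manip.move_l(np.array(s["ee_pos"])+[0,0,4],velocity=50)
print(manip.get_state()["force"],manip.get_state()["time_s"])
```

```text
True [ 459.52567792 -220.00305997   76.83322105] [-0.1057744   0.0349015   3.34843943] 18.9083
[-0.25445213 -0.68070539 -0.15575299] 19.1583
```

Run:
```python
from h import *
x,y,yaw=np.load("pose.npy"); u=np.array([np.cos(yaw),np.sin(yaw)]); n=np.array([x,y])-75*u
val=.47; P=lambda z:[*n,z]
jaws.ungrasp(); print(manip.move_l(P(54),velocity=80,guard=12))
jaws.clamp(); s=manip.get_state(); print(s["ee_pos"],s["opening"],s["gripper_force"],s["force"],s["time_s"])
if 5<s["opening"]<16:
    for v in np.linspace(val,1.6,4)[1:]: manip.move_l(P(54),R(yaw-v+np.pi),velocity=80)
    s=manip.get_state(); print(s["opening"],s["force"],s["wrist_torque"],s["time_s"])
    manip.dwell(.3); jaws.ungrasp(); manip.move_l(P(160),velocity=200)
    im=capture("wrist"); cv2.imwrite("pics/w5.png",im)
print(manip.get_state()["time_s"])
```

```text
False
[ 459.70738534 -218.90865019   54.40820132] 8.967192070120621 59.94005620479584 [0.89739547 4.51378079 3.18340755] 21.1083
9.09549888571732 [0.24082768 5.33898736 4.87248612] [ 1.09837789  0.15172795 -0.05797339] 22.6833
24.4417
```

Run:
```python
from h import *
yaw=np.load("pose.npy")[2]; cal=calibration("wrist")
ds=spotter.trace("press_nut","wrist")
for d in ds[:2]:
    m=np.argwhere(d["region"])[:,::-1].astype(np.float32); print(d["conf"],cv2.minAreaRect(m),m.mean(0))
```

```text
0.57 ((314.0, 199.5), (63.0, 30.0), 90.0) [313.8815  197.73781]
```

View pics/w5.png

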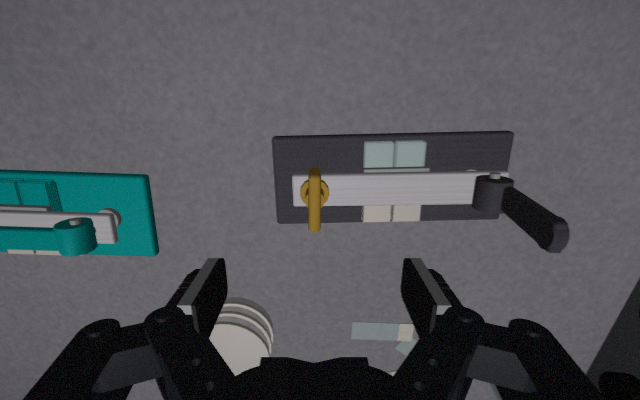

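The wing runs vertically at column 314, rows 168 to 231, square across the horizontal strap. Lever next.

Run:
```python
from h import *
x,y,yaw=np.load("pose.npy"); u=np.array([np.cos(yaw),np.sin(yaw),0]); z=np.array([0,0,1.]); A=np.array([x,y,60])+75*u
Ro=R(yaw)
def T(th,r=60,gap=0): # TCP so that the lower nut-side tip corner lies on the lever's back face
    return A+r*(-np.cos(th)*u+np.sin(th)*z)+(10+gap)*(np.sin(th)*u+np.cos(th)*z)+11*u-5*z
s0=A+50*u; s0[2]=T(1.57)[2]
up=s0.copy(); up[2]=220
print(s0,inverse_kinematics(s0,Ro) is not None)
p=np.array(manip.get_state()["ee_pos"]); jaws.clamp(); manip.move_l([p[0],p[1],220],velocity=250)
manip.movep(up,Ro); print("down",manip.move_l(s0,velocity=120,guard=8))
for th in np.arange(1.6,-.01,-.2):
    manip.move_l(T(th),velocity=100); s=manip.get_state(); print(round(th,1),np.round(s["force"],1),s["time_s"])
print(manip.move_l(T(0)-6*z,velocity=25,guard=25),manip.get_state()["ee_pos"],manip.get_state()["force"])
p=np.array(manip.get_state()["ee_pos"]); manip.move_l(p+60*z,velocity=120); manip.movep([480,-215,300],R(yaw))
im=capture("wrist"); sc=capture("scene"); cv2.imwrite("pics/f.png",np.hstack([im[:,160:480],cv2.resize(sc[100:260,160:320],(400,400))]))
print(manip.get_state()["time_s"])
```

```text
[ 656.48530201 -185.82062709  115.00794424] True
down False
1.6 [0.3 0.  1. ] 28.6417
1.4 [0.1 0.  0.1] 28.9167
1.2 [ 0.2 -0.2  1.1] 29.1917
1.0 [ 0.1 -0.6 -0. ] 29.4667
0.8 [0.3 0.1 0.2] 29.7417
0.6 [-0.1  0.3  0.5] 30.0167
0.4 [ 0.1  1.  -0.6] 30.2917
0.2 [-0.6  0.3  0.6] 30.5667
0.0 [ 0.1 -0.5 -0.2] 30.8417
True [ 558.8525767  -202.68143543   64.79995989] [-2.02234863  0.24659917  6.15855856]
32.65
```

View pics/f.png

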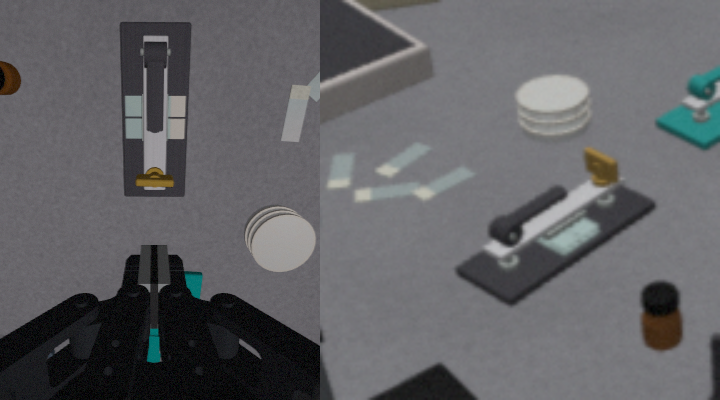

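The lever lies along the strap at (155,50) to (155,130), and the wings are square across it at row 182. The last press stopped with the tips at 70 mm, which is the closed height.

```bash
python3 -c "
from bench import manip
print(manip.finish_job())"
```

```text
the job is handed in; nothing more can be done
None
```

The job is handed in: on the loaded press the wing nut was turned square across the strap, then the lever was pressed down flat. The arm never went near the empty press, and about 33 s of the 45 s were used; the judge's verdict was not shown.

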